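Roll the snapping dowel onto the green line

ROBOT

A 6-joint arm with a two-finger parallel gripper is mounted at the origin on the work surface. World frame = base frame: x ahead of the robot, y to its left, z up, the work surface at z = 0. Lengths are in m, angles in rad, forces in N, time in s.
With the tool pointing down it reaches from about 0.3 to 0.875 m from the base axis. Payload 6.4 kg.
Tool frame: the origin (TCP) lies at the very end of the fingers, on their centre line; the grasp point (between the pads) lies 19 mm behind it; z points along the fingers, y is the line along which they close (so a half turn about z gives the same grasp; the last joint's range is limited). The gripper opens to 88 mm and grips with 3 to 60 N. Pads are 18 mm wide; open, the fingers measure 123 mm over their backs; the gripper's body (75 mm by 187 mm) begins 45 mm behind the grasp point.
Start: joints at [1.035, 0.181, 1.607, -0, 1.354, -0.206], TCP at [0.186, 0.544, 0.239] pointing down, gripper open.
Joint ranges: [-2.99, 2.99], [-0.89, 2.07], [0.3, 2.58], [-1.14, 4.28], [0, 2.63], [-3.12, 3.12]. Speed limits (rad/s): [2.57, 2.57, 3.01, 3.14, 3.14, 3.14].

INTERFACE

Orientations are given as [roll, pitch, yaw] about the fixed x, y, z axes, in that order (R = Rz(yaw) Ry(pitch) Rx(roll)).
In Python, from workcell import bot, cams gives the robot as it stands. The module is installed in compiled form; this text tells all that it offers.
- The arm moves only by the shell command python3 -m jog 'ROWS' [FORCE]. ROWS is JSON, a list of rows, each an object with "delta_pos": the shift along the tool's x, y, z in m, a list of three; "turn": the turn, a rotation vector about the tool's x, y, z in rad, a list of three; "fingers": the finger opening in m, from 0 to 0.0881. A call has 1 to 12 rows; each row is the pose to reach, as a shift and turn from the pose commanded when the call began, along the tool's axes at that moment; what a row does not reach only later rows make up. A row lasts 1/12 s, in which the tool goes at most 41.7 mm and 7.16 degrees, less where a joint would pass 70% of its speed; a pose out of reach is approached as far as the arm can. A call with a gripper value outside its range is refused whole. The fingers move at their own pace and stop on an object; FORCE is the grip in N (left out, the last holds). Time passes only in rows, so rows that repeat a pose let the fingers close. It gives the time, the measured TCP pose, the force, the opening and the grip force at its end, in the units of the state.
- bot.observe(): the state, without advancing time (a new reading comes with each control period).
- cams.camera(name): name is "scene" or "top" or "wrist"; returns the picture (480x640x3 uint8, red, green, blue); there is no depth.
- cams.calibration(name): a dict with "K" (3x3 intrinsics, pixels), "k1" (the pictures are not rectified: a ray, as slopes to the right and down, at radius r is drawn at 1 + k1 r^2 times it, then the intrinsics apply), "position" and "rotation" of the camera in the world. Camera axes: x right, y down, z forward; pixel columns grow to the right and rows downward; lengths in m; the calibration is good to about 2 mm. A picture is of the moment at which its call begins: read the wrist's pose just before it. calibration takes no time and is no camera call; for the wrist camera it gives the pose at the moment of the call.
- bot.hand_in(): hands the job in; it is judged then, once.
The state is a dict: "time": time; "qpos": joint angles; "joint_vel": joint speeds; "tau": joint torques, N m; "ee_pos": TCP position; "tcp_rot": TCP orientation; "ft_force": force on the tool from outside, world axes, zero at the start; "moment": the same for the moment, N m; "opening": opening from 0.0 (shut) to 1.0 (fully open); "grip_force": force on a finger pad.
Only numpy, scipy, OpenCV 4.12 (cv2) and the standard library are available. Lean on these libraries where they do the work, as an engineer would, in place of code of your own. Each camera call takes 0.05 s, during which the arm holds its last target. There are 200 camera calls.

TASK

Push on the top of the wooden dowel with your fingertips and roll it across the plasterboard until it lies along the green tape line, with its whole length resting on the tape. Touch it only on its upper part and only roll it: do not reach down beside it to shove or pinch it, do not lift it or let it leave the board, and leave everything else where it is. Finish with the dowel at rest and your hand clear of it.

Things in the scene. Friction and masses are not known exactly. Their poses are not given: they have to be found in the camera images.
- dowel_center (a point): centre, on the axis, of a round light-brown wooden dowel with red painted ends, 40 mm in diameter and 180 mm long, about 0.12 kg (hidden, 0.1 to 0.16), lying loose on the board. Its own y runs along the dowel; its x and z turn with it as it rolls, z being upright at the start. The top of the dowel is 20 mm above this point. It rolls without slipping under a light fingertip press of a few newtons, so it advances half as far as the fingertip on its top
- dowel_end_a (a point): centre of the dowel's end face at its +y end, 90 mm from the centre
- dowel_end_b (a point): centre of the dowel's end face at its -y end, 90 mm from the centre
- green_line_mid (a point): middle of the strip of green tape stuck on the board, the target line: 24 mm wide along its x, 240 mm long along its y, on the board's top face. The dowel starts 45 to 110 mm away from it, nearly parallel (within 0.06 rad)
- blue_line_mid (a point): middle of a strip of blue tape of the same size, parallel to the green one on the other side of the dowel's start: not the target, and it changes places with the green one from run to run
- board: light-grey plasterboard offcut fixed on the bench, 300 (its x) x 460 (its y) x 12.5 mm thick; origin at the centre of its underside, on the bench. Both tapes run along its y. Flat and level
- tape_roll: loose roll of green masking tape lying flat on the board near its +y end, 90 mm across, 24 mm high. Leave it alone
- pencil: flat red carpenter's pencil on the board near its -y end, 150 x 14 x 9 mm, long along its x. Leave it alone
- screw_jar: jar of screws with a black cap, 60 mm across, 75 mm high, on the bench. Leave it alone
- tape_measure: yellow tape measure, 65 x 35 x 60 mm, on the bench. Leave it alone
- knife: orange utility knife, 150 x 24 x 14 mm, on the bench. Leave it alone
- screwdriver: screwdriver lying on the bench. Leave it alone
- offcut: wood offcut, 90 x 45 x 30 mm, on the bench. Leave it alone
- dowel: the dowel itself; origin at its centre and axes as point dowel_center
There are look-alikes about, which are no part of the job. Leave any pink or purple look-alike of the dowel alone.

How it is judged:
On the way:
1. the dowel has turned at least 0.8 rad from its start with the fingers on it (angle between dowel_center's own z axis and vertical above 0.8 rad and contact force between the fingers and dowel above 0.2 N), for 0.05 s.
At the end, for the whole second after the job is handed in: The dowel lies at rest on the board along the green tape: the axis at both of its ends is within 12 mm of the tape's centre line (so it rests on the 24 mm tape) and its middle is within 30 mm of the tape's middle, so that neither end overhangs the tape (x of dowel_end_a in the frame of green_line_mid between -0.012 and 0.012 m and x of dowel_end_b in the frame of green_line_mid between -0.012 and 0.012 m and y of dowel_center in the frame of green_line_mid between -0.03 and 0.03 m and height (world z) of dowel_center between 0.0285 and 0.0365 m and linear speed of dowel below 0.005 m/s); the robot touches nothing.
It fails at once if the dowel is lifted (8 mm or more at its middle or either end) (height (world z) of any of dowel_center, dowel_end_a, dowel_end_b above 0.0405 m).
It fails at once if the fingers touch the dowel while reaching down beside it, to its mid-height or lower (contact force between the fingers and dowel above 0.2 N and height (world z) of the grasp point below 0.05 m).
It fails at once if the dowel leaves the board (height (world z) of dowel_center below 0.0245 m).
It fails at once if another thing is moved more than 20 mm (distance of any of tape_roll, pencil, screw_jar, tape_measure, knife, screwdriver, offcut from where it was at the start of the episode above 0.02 m).
It also fails if it takes over 62 s, if anything falls off the work surface, if the arm or the gripper's body presses on something with over 40 N, if the wrist force passes 120 N, or if a joint passes its speed limit or range.

## Working session

There is one attempt and no reset: what is moved stays moved. The work goes in short steps, Python scripts to look and compute and a shell command to move; the robot and the scene stay as the last step left them, time stands still between calls to the robot, and variables do not carry over. Pictures are saved under pics/ and viewed, at most 10 in all, crops included, and the job is handed in when it is done.

```bash
mkdir -p pics; python3 - <<'E'
from workcell import bot,cams
import cv2
s=bot.observe();print(s)
for n in("top","scene"):
    im=cams.camera(n);cv2.imwrite(f"pics/{n}0.png",im[:,:,::-1]);print(n,cams.calibration(n))
E
```

```text
{'time': 0.0, 'qpos': array([ 1.03470284e+00,  1.81531053e-01,  1.60798806e+00, -1.94361794e-05,
        1.35379782e+00, -2.06311302e-01]), 'joint_vel': array([-0.0009468 ,  0.00019063, -0.00094085,  0.00077543, -0.00052406,
        0.00198602]), 'tau': array([-1.22721431e-03, -4.33851922e+01, -3.41854727e+01,  6.99419877e-02,
        3.84074100e-02, -1.15435846e-04]), 'ee_pos': array([0.18592511, 0.54355123, 0.2378254 ]), 'tcp_rot': array([-3.13990106e+00, -3.34647609e-04,  2.81181439e+00]), 'ft_force': array([-0.1820005 , -0.31820496, -0.72713449]), 'moment': array([ 0.01013141, -0.02256026, -0.0271889 ]), 'grip_force': 0.0, 'opening': 0.9985575558832218}
top {'K': array([[460.8991459 ,   0.        , 319.68635016],
       [  0.        , 460.8991459 , 240.27475569],
       [  0.        ,   0.        ,   1.        ]]), 'k1': 0.036628931247809256, 'position': array([3.16272626e-01, 6.95930130e-04, 1.14319156e+00]), 'rotation': array([-3.01597389, -0.00896175, -1.54585335])}
scene {'K': array([[545.85659696,   0.        , 324.69964681],
       [  0.        , 545.85659696, 236.45748555],
       [  0.        ,   0.        ,   1.        ]]), 'k1': -0.08587061191446398, 'position': array([ 1.16617977, -0.15372887,  1.24471646]), 'rotation': array([-2.60591858, -0.0134172 ,  1.38229859])}
```

View pics/top0.png

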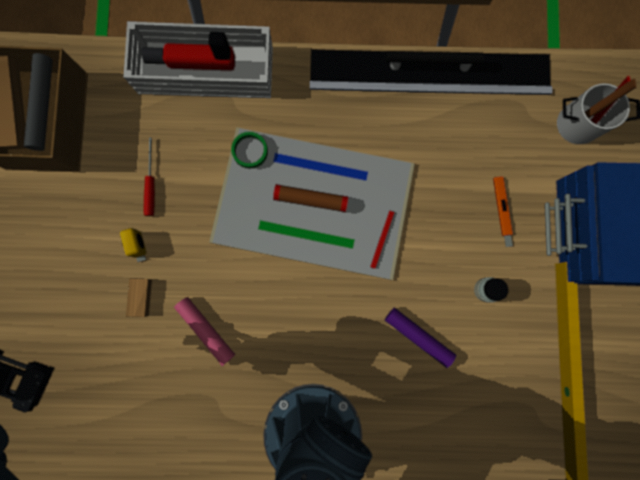

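The top view shows the dowel at about (311,198) with red ends. The green tape is at (306,234) on the robot side, the blue tape at (320,167) and the board around both.

```bash
cat > h.py <<'E'
from workcell import bot,cams
import cv2,numpy as np
from scipy.spatial.transform import Rotation as R
def world(n,px,z,cal=None):
    c=cal or cams.calibration(n)
    u=cv2.undistortPoints(np.float64(px).reshape(-1,1,2),c["K"],np.array([c["k1"],0,0,0,0.]))[:,0]
    d=R.from_euler("xyz",c["rotation"]).apply(np.c_[u,np.ones(len(u))])
    p=np.array(c["position"]); return p+d*((z-p[2])/d[:,2])[:,None]
def masks(im):
    h=cv2.cvtColor(im,cv2.COLOR_RGB2HSV)
    g=cv2.inRange(h,(45,100,40),(80,255,255))
    b=cv2.inRange(h,(3,100,30),(15,255,255)); r=cv2.inRange(h,(0,190,60),(3,255,255))|cv2.inRange(h,(174,190,60),(180,255,255))
    bl=cv2.inRange(h,(105,120,40),(130,255,255))
    return dict(green=g,brown=b,red=r,blue=bl)
def rects(m,amin=60):
    cs,_=cv2.findContours(m,cv2.RETR_EXTERNAL,cv2.CHAIN_APPROX_NONE)
    return [cv2.minAreaRect(c) for c in cs if cv2.contourArea(c)>amin]
def ends(r):
    b=cv2.boxPoints(r); e=[(b[i]+b[(i+1)%4])/2 for i in range(4)]
    return (e[0],e[2]) if np.linalg.norm(e[0]-e[2])>np.linalg.norm(e[1]-e[3]) else (e[1],e[3])
E
python3 - <<'E'
from h import *
im=cams.camera("top")
hs=cv2.cvtColor(im,cv2.COLOR_RGB2HSV)
for p in((311,198),(278,193),(346,204),(306,234)):print(p,hs[p[1],p[0]])
M=masks(im)
M['dowel']=M['brown']|M['red']
for k,z in(("green",.0125),("blue",.0125),("red",.0325),("brown",.045),("dowel",.0325)):
    for r in rects(M[k],40):
        if not(200<r[0][0]<420 and 120<r[0][1]<280):continue
        a,b=ends(r);w=world("top",[a,b],z)
        print(k,np.round(r[0]),np.round(r[1],1),"ends",w[:,:2].round(4).tolist(),"mid",w.mean(0).round(4)[:2],"len",np.linalg.norm(w[0]-w[1]).round(4))
E
```

```text
(311, 198) [ 13 190  82]
(278, 193) [  3 233 116]
(346, 204) [  1 202 116]
(306, 234) [ 66 242  95]
green [306. 234.] [96.3  9.1] ends [[0.4952, 0.1457], [0.4532, -0.0891]] mid [0.4742 0.0283] len 0.2385
green [249. 149.] [34.6 35.4] ends [[0.7212, 0.1489], [0.6543, 0.2091]] mid [0.6877 0.179 ] len 0.0901
blue [320. 166.] [94.3  8.5] ends [[0.6684, 0.1147], [0.6262, -0.1195]] mid [ 0.6473 -0.0024] len 0.2379
red [382. 239.] [ 4.1 58.2] ends [[0.5316, -0.1796], [0.3955, -0.1348]] mid [ 0.4635 -0.1572] len 0.1433
red [344. 204.] [ 4.4 13.6] ends [[0.5659, -0.0656], [0.5322, -0.0607]] mid [ 0.5491 -0.0631] len 0.0341
red [276. 192.] [ 4.1 13.7] ends [[0.5909, 0.1011], [0.5569, 0.1065]] mid [0.5739 0.1038] len 0.0344
brown [310. 198.] [65.  14.8] ends [[0.5694, 0.0983], [0.5477, -0.058]] mid [0.5586 0.0202] len 0.1578
dowel [382. 239.] [ 4.1 58.2] ends [[0.5316, -0.1796], [0.3955, -0.1348]] mid [ 0.4635 -0.1572] len 0.1433
dowel [310. 198.] [73.  14.8] ends [[0.5737, 0.109], [0.5489, -0.0686]] mid [0.5613 0.0202] len 0.1793
```

View pics/scene0.png

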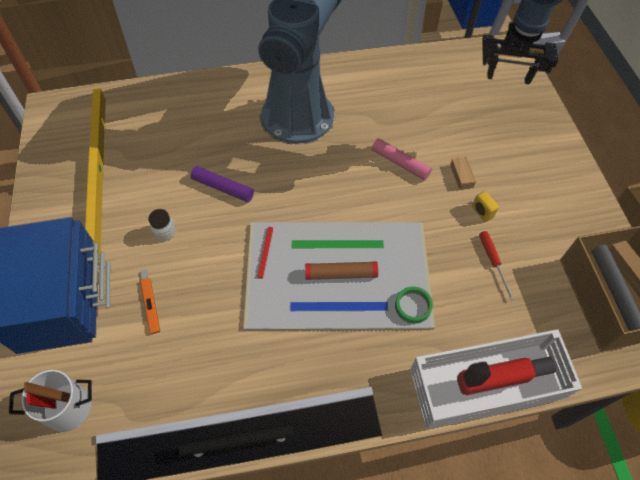

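The scene view agrees: the green tape is on the robot side, and the pink and purple cylinders are look-alikes. Lengths check out (tape 238.5 mm, dowel 179 mm). The roll is about 87 mm towards the robot, with 0.038 rad of skew. Tool +x will be the rolling direction, with both fingertips spread along the dowel. Because the pad is only 18 mm wide, I'll use several short strokes.

```bash
cat >> h.py <<'E'
def shift(p,yaw):
    s=bot.observe(); T=R.from_euler("xyz",[np.pi,0,s["tcp_rot"][2]])
    d=T.inv().apply(np.array(p)-s["ee_pos"]); y=(yaw-s["tcp_rot"][2]+np.pi)%(2*np.pi)-np.pi
    print("at",s["ee_pos"].round(4),s["tcp_rot"].round(4),"F",s["ft_force"].round(2),"t",round(s["time"],2)); print("shift",d.round(4),"turn_z",round(-y,4))
E
python3 - <<'E'
from h import *
shift([.5613,.0202,.15],3.003)
E
```

```text
at [0.186  0.5437 0.238 ] [-3.1402e+00 -3.0000e-04  2.8118e+00] F [0.61 0.05 0.17] t 0.15
shift [-0.5246 -0.3737  0.088 ] turn_z -0.1912
```

```bash
python3 -m jog '[{"delta_pos":[-0.524,-0.374,0],"turn":[0,0,-0.19],"fingers":0.08},{"delta_pos":[-0.524,-0.374,0],"turn":[0,0,-0.19],"fingers":0.08},{"delta_pos":[-0.524,-0.374,0],"turn":[0,0,-0.19],"fingers":0.08},{"delta_pos":[-0.524,-0.374,0],"turn":[0,0,-0.19],"fingers":0.08},{"delta_pos":[-0.524,-0.374,0],"turn":[0,0,-0.19],"fingers":0.08},{"delta_pos":[-0.524,-0.374,0],"turn":[0,0,-0.19],"fingers":0.08},{"delta_pos":[-0.524,-0.374,0],"turn":[0,0,-0.19],"fingers":0.08},{"delta_pos":[-0.524,-0.374,0],"turn":[0,0,-0.19],"fingers":0.08},{"delta_pos":[-0.524,-0.374,0],"turn":[0,0,-0.19],"fingers":0.08},{"delta_pos":[-0.524,-0.374,0],"turn":[0,0,-0.19],"fingers":0.08},{"delta_pos":[-0.524,-0.374,0],"turn":[0,0,-0.19],"fingers":0.08},{"delta_pos":[-0.524,-0.374,0],"turn":[0,0,-0.19],"fingers":0.08}]'
python3 - <<'E'
from h import *
shift([.5613,.0202,.15],3.003)
E
```

```text
time: 1.15
ee_pos: [0.4764, 0.1375, 0.2387]
tcp_rot: [3.141, 0.0, 3.002]
ft_force: [-0.4, 0.9, -0.2]
opening: 0.903
grip_force: 0.0
at [0.4764 0.1375 0.2387] [3.1415e+00 1.0000e-04 3.0016e+00] F [-0.39  0.89 -0.16] t 1.15
shift [-0.1004 -0.1043  0.0887] turn_z -0.0014
```

```bash
python3 -m jog '[{"delta_pos":[-0.1,-0.104,0],"turn":[0,0,0],"fingers":0.08},{"delta_pos":[-0.1,-0.104,0.04],"turn":[0,0,0],"fingers":0.08},{"delta_pos":[-0.1,-0.104,0.06],"turn":[0,0,0],"fingers":0.08},{"delta_pos":[-0.1,-0.104,0.06],"turn":[0,0,0],"fingers":0.08},{"delta_pos":[-0.1,-0.104,0.06],"turn":[0,0,0],"fingers":0.08},{"delta_pos":[-0.1,-0.104,0.06],"turn":[0,0,0],"fingers":0.08},{"delta_pos":[-0.1,-0.104,0.06],"turn":[0,0,0],"fingers":0.08}]'
python3 - <<'E'
from h import *
shift([.5613,.0202,.06],3.003)
c=cams.calibration("wrist");im=cams.camera("wrist");cv2.imwrite("pics/w1.png",im[:,:,::-1]);print(c)
M=masks(im)
for k,z in(("green",.0125),("red",.0325),("brown",.045)):
    for r in rects(M[k],400):
        a,b=ends(r);w=world("wrist",[a,b],z,c)
        print(k,np.round(r[0]),np.round(r[1]),w[:,:2].round(4).tolist(),np.linalg.norm(w[0]-w[1]).round(4))
E
```

```text
time: 1.73
ee_pos: [0.5599, 0.023, 0.1787]
tcp_rot: [3.141, -0.001, 3.001]
ft_force: [0.2, -0.3, 0.5]
opening: 0.908
grip_force: 0.0
at [0.5599 0.023  0.1787] [ 3.1412e+00 -9.0000e-04  3.0015e+00] F [ 0.16 -0.34  0.49] t 1.73
shift [-0.0018 -0.0026  0.1187] turn_z -0.0015
{'K': array([[399.78592643,   0.        , 318.42863388],
       [  0.        , 399.78592643, 245.72588867],
       [  0.        ,   0.        ,   1.        ]]), 'k1': -0.0009769913650506349, 'position': array([0.48358147, 0.03281867, 0.32359169]), 'rotation': array([ 2.83331917e+00, -6.14718290e-05,  1.43168204e+00])}
green [528. 312.] [99. 44.] [[0.657, 0.147], [0.6745, 0.232]] 0.0867
green [309. 110.] [327.  34.] [[0.456, -0.0916], [0.4984, 0.1459]] 0.2412
red [ 58. 160.] [147.  22.] [[0.4381, -0.1407], [0.5383, -0.1724]] 0.1051
brown [314. 232.] [215.  51.] [[0.5495, -0.0585], [0.5719, 0.0955]] 0.1556
```

View pics/w1.png

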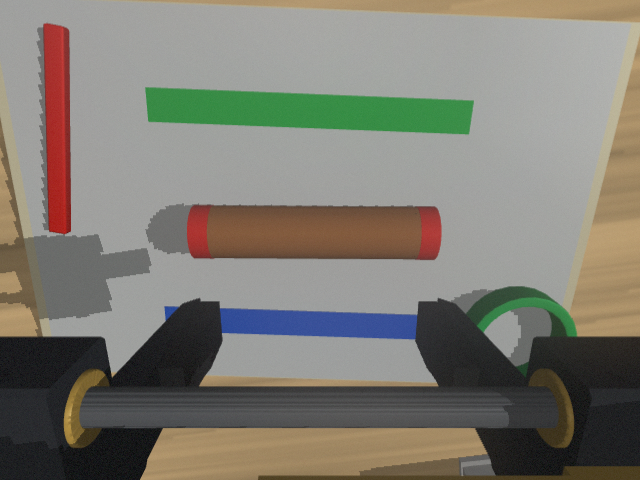

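The wrist view shows the dowel at (314,232), parallel-ish to the green tape at (309,110). The gap is 87 mm, the same as from the top camera. Next I descend 6 mm behind the dowel's crest.

```bash
python3 - <<'E'
from h import *
shift([.569,.018,.056],3.003)
E
python3 -m jog '[{"delta_pos":[-0.0095,-0.0035,0.03],"turn":[0,0,0],"fingers":0.08},{"delta_pos":[-0.0095,-0.0035,0.07],"turn":[0,0,0],"fingers":0.08},{"delta_pos":[-0.0095,-0.0035,0.1],"turn":[0,0,0],"fingers":0.08},{"delta_pos":[-0.0095,-0.0035,0.115],"turn":[0,0,0],"fingers":0.08},{"delta_pos":[-0.0095,-0.0035,0.122],"turn":[0,0,0],"fingers":0.08},{"delta_pos":[-0.0095,-0.0035,0.122],"turn":[0,0,0],"fingers":0.08},{"delta_pos":[-0.0095,-0.0035,0.122],"turn":[0,0,0],"fingers":0.08}]'
python3 - <<'E'
from h import *
shift([.569,.018,.053],3.003)
E
```

```text
at [0.5601 0.0234 0.1795] [3.1413e+00 6.0000e-04 3.0025e+00] F [-0.   -0.04  0.35] t 1.78
shift [-0.0096 -0.0042  0.1235] turn_z -0.0005
time: 2.37
ee_pos: [0.5701, 0.0185, 0.0584]
tcp_rot: [-3.142, 0.002, 3.003]
ft_force: [0.4, -0.6, -0.5]
opening: 0.909
grip_force: 0.0
at [0.5701 0.0185 0.0584] [-3.1416e+00  2.3000e-03  3.0031e+00] F [ 0.42 -0.57 -0.53] t 2.37
shift [ 0.001  -0.0006  0.0054] turn_z 0.0001
```

```bash
for i in 1; do python3 -m jog '[{"delta_pos":[0,0,0.002],"turn":[0,0,0],"fingers":0.08},{"delta_pos":[0,0,0.0045],"turn":[0,0,0],"fingers":0.08},{"delta_pos":[0,0,0.0045],"turn":[0,0,0],"fingers":0.08},{"delta_pos":[0,0,0.0045],"turn":[0,0,0],"fingers":0.08}]'; python3 -m jog '[{"delta_pos":[0,0,0.001],"turn":[0,0,0],"fingers":0.08},{"delta_pos":[0,0,0.001],"turn":[0,0,0],"fingers":0.08},{"delta_pos":[0,0,0.001],"turn":[0,0,0],"fingers":0.08}]'; python3 -m jog '[{"delta_pos":[0,0,0.001],"turn":[0,0,0],"fingers":0.08},{"delta_pos":[0,0,0.001],"turn":[0,0,0],"fingers":0.08},{"delta_pos":[0,0,0.001],"turn":[0,0,0],"fingers":0.08}]'; done | grep -E 'ee|ft'
```

```text
ee_pos: [0.5696, 0.0177, 0.0529]
ft_force: [0.1, 0.7, 2.1]
ee_pos: [0.5707, 0.0175, 0.0528]
ft_force: [0.5, 1.2, 6.6]
ee_pos: [0.5717, 0.0174, 0.0528]
ft_force: [-0.1, 1.3, 10.4]
```

```bash
python3 -m jog '[{"delta_pos":[0.002,0,-0.001],"turn":[0,0,0],"fingers":0.08},{"delta_pos":[0.006,0,-0.001],"turn":[0,0,0],"fingers":0.08},{"delta_pos":[0.010,0,-0.001],"turn":[0,0,0],"fingers":0.08},{"delta_pos":[0.014,0,-0.001],"turn":[0,0,0],"fingers":0.08},{"delta_pos":[0.018,0,-0.001],"turn":[0,0,0],"fingers":0.08},{"delta_pos":[0.022,0,-0.001],"turn":[0,0,0],"fingers":0.08},{"delta_pos":[0.025,0,-0.001],"turn":[0,0,0],"fingers":0.08},{"delta_pos":[0.026,0,-0.001],"turn":[0,0,0],"fingers":0.08},{"delta_pos":[0.026,0,-0.001],"turn":[0,0,0],"fingers":0.08},{"delta_pos":[0.026,0,-0.001],"turn":[0,0,0],"fingers":0.08}]'
cat >> h.py <<'E'
def look(save=None):
    im=cams.camera("top"); M=masks(im)
    if save: cv2.imwrite(save,im[:,:,::-1])
    t=np.array([.1764,.9843]);n=np.array([.9843,-.1764]);g=np.array([.4742,.0283])
    for k in("red","brown"):
        for r in rects(M[k],25):
            if 240<r[0][0]<365 and 180<r[0][1]<260:
                a,b=ends(r);w=world("top",[a,b],.0325)[:,:2]
                print(k,np.round(r[1]),"mid",w.mean(0).round(4),"x_g",((w-g)@n).round(4),(w.mean(0)-g)@n,"y_g",((w.mean(0)-g)@t).round(4))
E
python3 -c "
from h import *
look('pics/t2.png');shift([.569,.018,.056],3.003)"
```

```text
time: 4.03
ee_pos: [0.5447, 0.0213, 0.0528]
tcp_rot: [3.141, 0.003, 3.002]
ft_force: [0.7, 1.1, 8.5]
opening: 0.907
grip_force: 4.4
at [0.5447 0.0213 0.0528] [3.1414e+00 3.1000e-03 3.0017e+00] F [-0.06  1.49  8.46] t 4.08
shift [-0.0245  0.0001 -0.0032] turn_z -0.0013
```

View pics/t2.png

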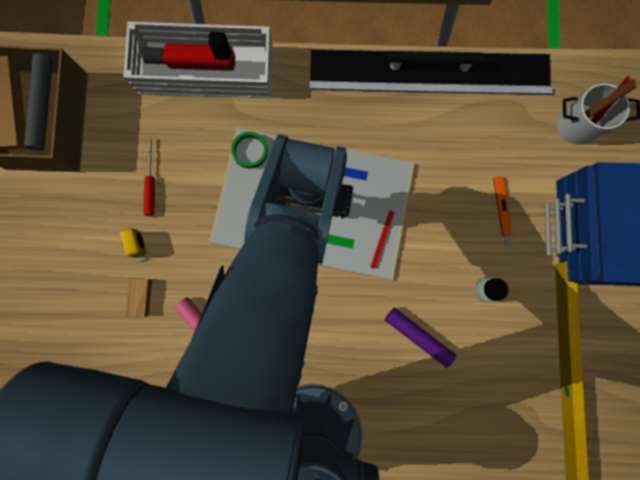

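The arm hides the top view, so I'll measure with the wrist camera, taking the dowel relative to the tape in the same picture. First I lift off gently.

```bash
python3 -m jog '[{"delta_pos":[0,0,-0.002],"turn":[0,0,0],"fingers":0.08},{"delta_pos":[0,0,-0.010],"turn":[0,0,0],"fingers":0.08},{"delta_pos":[-0.01,0,-0.03],"turn":[0,0,0],"fingers":0.08},{"delta_pos":[-0.01,0,-0.03],"turn":[0,0,0],"fingers":0.08},{"delta_pos":[-0.01,0,-0.03],"turn":[0,0,0],"fingers":0.08},{"delta_pos":[-0.01,0,-0.03],"turn":[0,0,0],"fingers":0.08}]'
cat >> h.py <<'E'
def wlook(save=None):
    c=cams.calibration("wrist");im=cams.camera("wrist");M=masks(im)
    if save: cv2.imwrite(save,im[:,:,::-1])
    gr=[max(rects(M["green"],400),key=lambda r:max(r[1]))]; G=world("wrist",ends(gr[0]),.0125,c)[:,:2]
    G=G[np.argsort(G[:,1])]; t=G[1]-G[0];L=np.linalg.norm(t);t/=L;n=np.array([t[1],-t[0]]);g=G.mean(0)
    br=max(rects(M["brown"],400),key=lambda r:r[1][0]*r[1][1]); D=world("wrist",ends(br),.0325,c)[:,:2];D=D[np.argsort(D[:,1])]
    m=D.mean(0);d=D[1]-D[0];l=np.linalg.norm(d);d/=l
    print("green",g.round(4),L.round(4),"dowel",m.round(4),l.round(4),"px",np.round(br[0]),np.round(br[1]))
    print("x_g ends b,a",[round(float((m+s*.09*d-g)@n),4) for s in(-1,1)],"y_g",((m-g)@t).round(4),"yaw of tool for dowel",round(np.pi-np.arctan2(d[0],d[1]),4),"for tape",round(np.pi-np.arctan2(t[0],t[1]),4))
E
python3 -c "
from h import *
wlook('pics/w2.png');shift([.569,.018,.056],3.003)"
```

```text
time: 4.58
ee_pos: [0.5526, 0.02, 0.0806]
tcp_rot: [-3.142, -0.001, 3.002]
ft_force: [0.4, 0.2, 0.4]
opening: 0.908
grip_force: 0.0
green [0.4772 0.027 ] 0.2428 dowel [0.5517 0.0199] 0.1683 px [320. 272.] [325.  77.]
x_g ends b,a [0.0774, 0.0716] y_g 0.0062 yaw of tool for dowel 2.9958 for tape 2.9639
at [0.5522 0.0202 0.0802] [ 3.1416e+00 -1.8000e-03  3.0018e+00] F [ 0.38  0.02 -0.25] t 4.63
shift [-0.0169  0.0002  0.0242] turn_z -0.0012
```

View pics/w2.png

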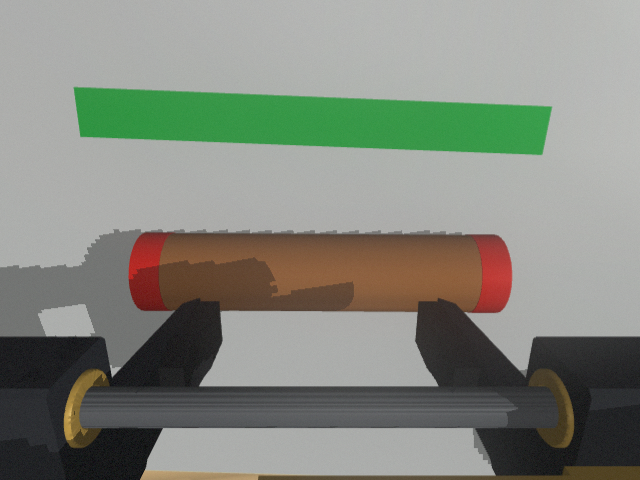

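It rolled 12.7 mm for 26 mm of finger travel, so there was no slip. The dowel is at (320,272) px with 74.5 mm left. I'll continue with 30 mm strokes.

```bash
python3 -m jog '[{"delta_pos":[-0.007,0,0.02],"turn":[0,0,0],"fingers":0.08},{"delta_pos":[-0.007,0,0.0295],"turn":[0,0,0],"fingers":0.08},{"delta_pos":[-0.007,0,0.0295],"turn":[0,0,0],"fingers":0.08},{"delta_pos":[-0.003,0,0.0295],"turn":[0,0,0],"fingers":0.08},{"delta_pos":[0.002,0,0.0295],"turn":[0,0,0],"fingers":0.08},{"delta_pos":[0.007,0,0.0295],"turn":[0,0,0],"fingers":0.08},{"delta_pos":[0.012,0,0.0295],"turn":[0,0,0],"fingers":0.08},{"delta_pos":[0.017,0,0.0295],"turn":[0,0,0],"fingers":0.08},{"delta_pos":[0.021,0,0.0295],"turn":[0,0,0],"fingers":0.08},{"delta_pos":[0.023,0,0.0295],"turn":[0,0,0],"fingers":0.08},{"delta_pos":[0.023,0,0.0295],"turn":[0,0,0],"fingers":0.08},{"delta_pos":[0.023,0,0.0295],"turn":[0,0,0],"fingers":0.08}]'
python3 -m jog '[{"delta_pos":[0,0,-0.002],"turn":[0,0,0],"fingers":0.08},{"delta_pos":[0,0,-0.0095],"turn":[0,0,0],"fingers":0.08},{"delta_pos":[-0.008,0,-0.0295],"turn":[0,0,0],"fingers":0.08},{"delta_pos":[-0.008,0,-0.0295],"turn":[0,0,0],"fingers":0.08},{"delta_pos":[-0.008,0,-0.0295],"turn":[0,0,0],"fingers":0.08}]'
python3 -c "
from h import *
wlook();shift([.569,.018,.056],3.003)"
```

```text
time: 5.63
ee_pos: [0.5314, 0.0232, 0.0527]
tcp_rot: [3.142, 0.002, 3.002]
ft_force: [0.4, -0.6, 11.6]
opening: 0.91
grip_force: 5.8
time: 6.05
ee_pos: [0.5389, 0.022, 0.0816]
tcp_rot: [-3.142, 0.001, 3.002]
ft_force: [-0.1, -0.8, -0.7]
opening: 0.903
grip_force: 0.0
green [0.4772 0.0269] 0.2425 dowel [0.5372 0.0222] 0.1673 px [320. 270.] [322.  76.]
x_g ends b,a [0.0627, 0.0569] y_g 0.006 yaw of tool for dowel 2.9958 for tape 2.9638
at [0.538  0.0222 0.0807] [ 3.1416e+00 -5.0000e-04  3.0018e+00] F [-0.62  0.29 -0.16] t 6.1
shift [-0.0313  0.0002  0.0247] turn_z -0.0012
```

```bash
python3 -m jog '[{"delta_pos":[-0.007,0,0.02],"turn":[0,0,0],"fingers":0.08},{"delta_pos":[-0.007,0,0.0285],"turn":[0,0,0],"fingers":0.08},{"delta_pos":[-0.007,0,0.0285],"turn":[0,0,0],"fingers":0.08},{"delta_pos":[-0.003,0,0.0285],"turn":[0,0,0],"fingers":0.08},{"delta_pos":[0.002,0,0.0285],"turn":[0,0,0],"fingers":0.08},{"delta_pos":[0.007,0,0.0285],"turn":[0,0,0],"fingers":0.08},{"delta_pos":[0.012,0,0.0285],"turn":[0,0,0],"fingers":0.08},{"delta_pos":[0.017,0,0.0285],"turn":[0,0,0],"fingers":0.08},{"delta_pos":[0.021,0,0.0285],"turn":[0,0,0],"fingers":0.08},{"delta_pos":[0.023,0,0.0285],"turn":[0,0,0],"fingers":0.08},{"delta_pos":[0.023,0,0.0285],"turn":[0,0,0],"fingers":0.08},{"delta_pos":[0.023,0,0.0285],"turn":[0,0,0],"fingers":0.08}]'
python3 -m jog '[{"delta_pos":[0,0,-0.002],"turn":[0,0,0],"fingers":0.08},{"delta_pos":[0,0,-0.0095],"turn":[0,0,0],"fingers":0.08},{"delta_pos":[-0.008,0,-0.0285],"turn":[0,0,0],"fingers":0.08},{"delta_pos":[-0.008,0,-0.0285],"turn":[0,0,0],"fingers":0.08},{"delta_pos":[-0.008,0,-0.0285],"turn":[0,0,0],"fingers":0.08}]'
python3 -c "
from h import *
wlook();shift([.569,.018,.056],3.003)"
python3 -m jog '[{"delta_pos":[-0.007,0,0.02],"turn":[0,0,0],"fingers":0.08},{"delta_pos":[-0.007,0,0.0285],"turn":[0,0,0],"fingers":0.08},{"delta_pos":[-0.007,0,0.0285],"turn":[0,0,0],"fingers":0.08},{"delta_pos":[-0.003,0,0.0285],"turn":[0,0,0],"fingers":0.08},{"delta_pos":[0.002,0,0.0285],"turn":[0,0,0],"fingers":0.08},{"delta_pos":[0.007,0,0.0285],"turn":[0,0,0],"fingers":0.08},{"delta_pos":[0.012,0,0.0285],"turn":[0,0,0],"fingers":0.08},{"delta_pos":[0.017,0,0.0285],"turn":[0,0,0],"fingers":0.08},{"delta_pos":[0.021,0,0.0285],"turn":[0,0,0],"fingers":0.08},{"delta_pos":[0.023,0,0.0285],"turn":[0,0,0],"fingers":0.08},{"delta_pos":[0.023,0,0.0285],"turn":[0,0,0],"fingers":0.08},{"delta_pos":[0.023,0,0.0285],"turn":[0,0,0],"fingers":0.08}]'
python3 -m jog '[{"delta_pos":[0,0,-0.002],"turn":[0,0,0],"fingers":0.08},{"delta_pos":[0,0,-0.0095],"turn":[0,0,0],"fingers":0.08},{"delta_pos":[-0.008,0,-0.0285],"turn":[0,0,0],"fingers":0.08},{"delta_pos":[-0.008,0,-0.0285],"turn":[0,0,0],"fingers":0.08},{"delta_pos":[-0.008,0,-0.0285],"turn":[0,0,0],"fingers":0.08}]'
python3 -c "
from h import *
wlook();shift([.569,.018,.056],3.003)"
```

```text
time: 7.1
ee_pos: [0.5155, 0.0254, 0.0528]
tcp_rot: [3.141, 0.0, 3.002]
ft_force: [0.1, 1.2, 7.8]
opening: 0.908
grip_force: 3.9
time: 7.52
ee_pos: [0.5241, 0.0241, 0.0817]
tcp_rot: [-3.141, 0.002, 3.002]
ft_force: [0.3, -0.4, 0.0]
opening: 0.908
grip_force: 0.0
green [0.4771 0.0269] 0.2425 dowel [0.5224 0.0289] 0.1775 px [329. 269.] [342.  76.]
x_g ends b,a [0.0471, 0.0413] y_g 0.01 yaw of tool for dowel 2.9961 for tape 2.964
at [0.5232 0.0242 0.0808] [-3.1415e+00 -4.0000e-04  3.0018e+00] F [ 0.72 -0.21  0.47] t 7.57
shift [-0.0462  0.0002  0.0248] turn_z -0.0012
time: 8.57
ee_pos: [0.5007, 0.0275, 0.0528]
tcp_rot: [3.141, 0.0, 3.002]
ft_force: [-0.2, 0.7, 8.1]
opening: 0.909
grip_force: 3.7
time: 8.98
ee_pos: [0.5093, 0.0261, 0.0817]
tcp_rot: [-3.141, 0.002, 3.002]
ft_force: [0.8, -0.5, -0.2]
opening: 0.906
grip_force: 0.0
green [0.4771 0.0269] 0.2423 dowel [0.507  0.0287] 0.1905 px [324. 269.] [367.  77.]
x_g ends b,a [0.032, 0.0263] y_g 0.0071 yaw of tool for dowel 2.9958 for tape 2.9642
at [0.5084 0.0263 0.0809] [-3.1416e+00 -3.0000e-04  3.0018e+00] F [-0.41  0.76 -0.97] t 9.03
shift [-0.0612  0.0002  0.0249] turn_z -0.0012
```

```bash
python3 -m jog '[{"delta_pos":[-0.007,0,0.02],"turn":[0,0,0],"fingers":0.08},{"delta_pos":[-0.007,0,0.0285],"turn":[0,0,0],"fingers":0.08},{"delta_pos":[-0.007,0,0.0285],"turn":[0,0,0],"fingers":0.08},{"delta_pos":[-0.003,0,0.0285],"turn":[0,0,0],"fingers":0.08},{"delta_pos":[0.002,0,0.0285],"turn":[0,0,0],"fingers":0.08},{"delta_pos":[0.007,0,0.0285],"turn":[0,0,0],"fingers":0.08},{"delta_pos":[0.012,0,0.0285],"turn":[0,0,0],"fingers":0.08},{"delta_pos":[0.017,0,0.0285],"turn":[0,0,0],"fingers":0.08},{"delta_pos":[0.021,0,0.0285],"turn":[0,0,0],"fingers":0.08},{"delta_pos":[0.023,0,0.0285],"turn":[0,0,0],"fingers":0.08},{"delta_pos":[0.023,0,0.0285],"turn":[0,0,0],"fingers":0.08},{"delta_pos":[0.023,0,0.0285],"turn":[0,0,0],"fingers":0.08}]'
python3 -m jog '[{"delta_pos":[0,0,-0.002],"turn":[0,0,0],"fingers":0.08},{"delta_pos":[0,0,-0.0095],"turn":[0,0,0],"fingers":0.08},{"delta_pos":[-0.008,0,-0.0285],"turn":[0,0,0],"fingers":0.08},{"delta_pos":[-0.008,0,-0.0285],"turn":[0,0,0],"fingers":0.08},{"delta_pos":[-0.008,0,-0.0285],"turn":[0,0,0],"fingers":0.08}]'
python3 -c "
from h import *
wlook('pics/w5.png');shift([.569,.018,.056],3.003)"
```

```text
time: 10.03
ee_pos: [0.4858, 0.0296, 0.0528]
tcp_rot: [3.141, 0.0, 3.002]
ft_force: [0.5, 1.0, 7.2]
opening: 0.91
grip_force: 3.8
time: 10.45
ee_pos: [0.4945, 0.0282, 0.0817]
tcp_rot: [-3.142, 0.002, 3.002]
ft_force: [-0.3, 0.7, -0.7]
opening: 0.908
grip_force: 0.0
green [0.4769 0.0271] 0.2423 dowel [0.4922 0.0308] 0.1936 px [324. 269.] [373.  77.]
x_g ends b,a [0.0171, 0.0117] y_g 0.0064 yaw of tool for dowel 2.9959 for tape 2.9657
at [0.4935 0.0284 0.0809] [-3.1416e+00 -2.0000e-04  3.0018e+00] F [-0.02 -0.4  -0.54] t 10.5
shift [-0.0762  0.0002  0.0249] turn_z -0.0012
```

View pics/w5.png

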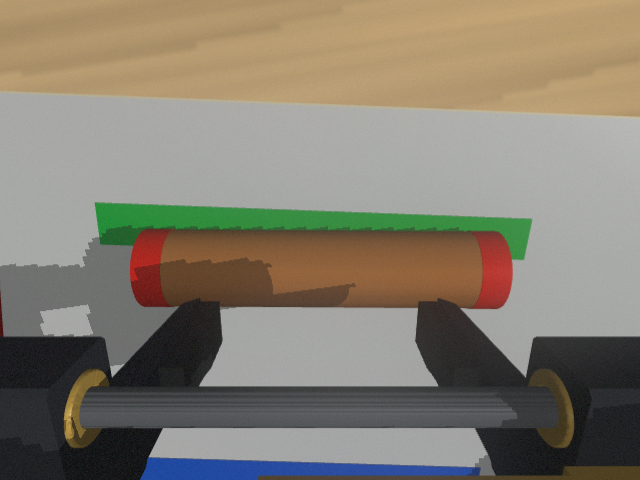

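The dowel now half covers the green tape, with 14.4 mm left. One more 29 mm stroke, then I lift clear and back off.

```bash
python3 -m jog '[{"delta_pos":[-0.007,0,0.02],"turn":[0,0,0],"fingers":0.08},{"delta_pos":[-0.007,0,0.0285],"turn":[0,0,0],"fingers":0.08},{"delta_pos":[-0.007,0,0.0285],"turn":[0,0,0],"fingers":0.08},{"delta_pos":[-0.003,0,0.0285],"turn":[0,0,0],"fingers":0.08},{"delta_pos":[0.002,0,0.0285],"turn":[0,0,0],"fingers":0.08},{"delta_pos":[0.007,0,0.0285],"turn":[0,0,0],"fingers":0.08},{"delta_pos":[0.012,0,0.0285],"turn":[0,0,0],"fingers":0.08},{"delta_pos":[0.017,0,0.0285],"turn":[0,0,0],"fingers":0.08},{"delta_pos":[0.020,0,0.0285],"turn":[0,0,0],"fingers":0.08},{"delta_pos":[0.022,0,0.0285],"turn":[0,0,0],"fingers":0.08},{"delta_pos":[0.022,0,0.0285],"turn":[0,0,0],"fingers":0.08},{"delta_pos":[0.022,0,0.0285],"turn":[0,0,0],"fingers":0.08}]'
python3 -m jog '[{"delta_pos":[0,0,-0.002],"turn":[0,0,0],"fingers":0.08},{"delta_pos":[0,0,-0.0095],"turn":[0,0,0],"fingers":0.08},{"delta_pos":[0,0,-0.04],"turn":[0,0,0],"fingers":0.08},{"delta_pos":[0,0,-0.08],"turn":[0,0,0],"fingers":0.08},{"delta_pos":[-0.02,0.02,-0.12],"turn":[0,0,0],"fingers":0.08},{"delta_pos":[-0.02,0.06,-0.16],"turn":[0,0,0],"fingers":0.08},{"delta_pos":[-0.02,0.1,-0.18],"turn":[0,0,0],"fingers":0.08},{"delta_pos":[-0.02,0.14,-0.18],"turn":[0,0,0],"fingers":0.08},{"delta_pos":[-0.02,0.18,-0.18],"turn":[0,0,0],"fingers":0.08},{"delta_pos":[-0.02,0.22,-0.18],"turn":[0,0,0],"fingers":0.08},{"delta_pos":[-0.02,0.26,-0.18],"turn":[0,0,0],"fingers":0.08},{"delta_pos":[-0.02,0.3,-0.18],"turn":[0,0,0],"fingers":0.08}]'
python3 -m jog '[{"delta_pos":[0,0.04,0],"turn":[0,0,0],"fingers":0.08},{"delta_pos":[0,0.08,0],"turn":[0,0,0],"fingers":0.08},{"delta_pos":[0,0.12,0],"turn":[0,0,0],"fingers":0.08},{"delta_pos":[0,0.16,0],"turn":[0,0,0],"fingers":0.08},{"delta_pos":[0,0.16,0],"turn":[0,0,0],"fingers":0.08},{"delta_pos":[0,0.16,0],"turn":[0,0,0],"fingers":0.08}]'
python3 -c "
from h import *
look('pics/t6.png')"
```

```text
time: 11.5
ee_pos: [0.4719, 0.0316, 0.0528]
tcp_rot: [3.141, 0.0, 3.002]
ft_force: [-0.4, 0.8, 8.3]
opening: 0.906
grip_force: 3.9
time: 12.5
ee_pos: [0.5313, 0.3153, 0.2325]
tcp_rot: [-3.141, -0.001, 3.002]
ft_force: [0.1, -0.5, -0.5]
opening: 0.907
grip_force: 0.0
time: 13.0
ee_pos: [0.5528, 0.4734, 0.2304]
tcp_rot: [-3.139, -0.003, 3.005]
ft_force: [0.3, -0.1, -0.8]
opening: 0.907
grip_force: 0.0
red [ 4. 13.] mid [ 0.4618 -0.0495] x_g [ 0.0174 -0.0144] 0.0014816785744817887 y_g -0.0788
red [ 4. 13.] mid [0.4872 0.1162] x_g [ 0.0137 -0.019 ] -0.002676046393436573 y_g 0.0889
brown [66. 15.] mid [0.4746 0.0334] x_g [-0.0029  0.0018] -0.0005370014316557726 y_g 0.0051
```

View pics/t6.png

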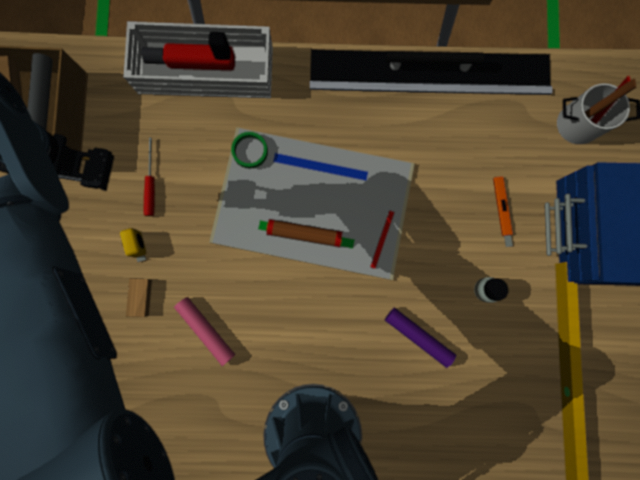

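The dowel lies on the green tape at about (306,233). Its ends are within 3 mm of the centre line, it is 5 mm off along the tape, and nothing else has moved.

```bash
python3 -c "
from workcell import bot
print(bot.hand_in())"
```

```text
the job is handed in; nothing more can be done
None
```

I rolled the dowel onto the green tape and handed the job in; no verdict came back. By the top camera its ends are within about 3 mm of the tape's centre line, its middle is about 5 mm off along the tape, and the hand is clear.

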